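# Lock the bed of a block-printing jig

### The job

Lock the sliding bed of the print jig: push the bed along by its red handle until the upright locating pin drops into the bed's hidden hole, then press the pin fully home by its black head. Finally swing the orange cover over the pin and press it shut until its catch holds it. Leave everything else on the table where it is.

Things in the scene. Friction and masses are not known exactly. Their poses are not given: they have to be found in the camera images.
- jig: print jig, fixed: plywood base 280 x 400 x 10 mm (its x, y). Origin: centre of its underside; x away from the robot, y along the bed's slide. Grey pillar behind (x 90 to 130, y -32 to 32 mm, 120 high); from it an arm reaches over the bed to x 12 mm, 58 to 78 mm above the table; a flat black guard runs from it along -y. The white bed is 230 mm long in y, spans x -130 to 85 mm, top 50 mm high
- bed (a joint): travel of the sliding bed along the jig's +y (m, 0 to 0.125), 0 to 0.03 at the start; needs about 3 N, stays where left. A brass strip in the bed under the collar has the 14 mm hole for the pin, hidden by a fixed black guard and hand-set: it comes under the pin somewhere from 0.065 to 0.095 and is found by feel. Over about 20 mm/s it may slip past; the dropped pin stops the bed
- bed_handle (a point): centre of the top of the red upright handle on the bed: 50 mm along the jig's x, 16 mm thick along its y, 55 mm tall above the bed (top 105 mm above the table). Push its -y face towards +y
- pin: locating pin, loose, upright in the collar: steel shank 10 mm thick, 89 mm long; black head 32 mm across, 16 mm thick. Origin: centre of its foot, z up. At the start the foot rests on the bed, 50 mm above the table (head top 155). Over the hole it drops 12 mm by itself; the other 22 mm take about 8 N, until the head sits on the collar (foot 16, head top 121 mm above the table)
- guide (a point): centre of the top of the square brass guide collar (36 mm wide, 105 mm above the table), on the pin's axis, 50 mm in +x from the jig's origin. 20 to 37 mm in front of it (towards the robot) stands the cover's dark catch post, 118 mm high, 30 mm wide
- cover (a joint): angle of the orange hinged cover (rad): 0 shut over the pin's head, 1.6 to 1.9 at the start (standing open beyond the pin); the stiff hinge stays where left. Near 0.06 its front meets a sprung catch; about 10 N on the lip snaps it past, down to 0. It cannot shut while the pin stands proud
- cover_hinge (a point): the cover's hinge axis (along the jig's y), 127 mm above the table, 68 mm beyond the pin's axis; its z is the cover's outer normal, -x runs from hinge to lip. Cover 64 mm wide (y), 8 mm thick, reaching 114 mm from the hinge; shut, its outer face is 135 mm above the table
- cover_lip (a point): point on the middle of the cover's outer face, 98 mm from the hinge, the place to press it shut
- weight: small brass register weight, disc 42 mm across, 44 mm high, standing on the jig's base board behind the bed; origin at the centre of its underside; a bystander, not to be moved
- ink_tin: red-labelled ink tin, 72 mm across, 95 mm high, beside the jig; origin at the centre of its underside; a bystander, not to be moved
- brayer: ink roller: wooden handle 110 mm long (along its x) and a black roller 110 mm wide, 40 mm high, lying beside the jig; origin at the centre of its underside; a bystander, not to be moved
- brush_cup: white cup of brushes, 80 mm across, 190 mm high with the brushes; origin at the centre of its underside; a bystander, not to be moved
- bottle: amber glass bottle, 64 mm across, 170 mm high; origin at the centre of its underside; a bystander, not to be moved
- knife: ink spatula lying flat, 200 mm long; origin at the centre of its underside; a bystander, not to be moved
- jar: yellow jar with white cap, 72 mm across, 85 mm high; origin at the centre of its underside; a bystander, not to be moved
Not all that is in view belongs to the job. What is shaped like the pin but brown or turquoise is not meant.

How it is judged:
By the outcome, as a careful person would: the job done as asked, in the order asked, and still so for the second after the job is handed in, with the robot touching nothing.
It also fails if it takes over 61 s, if anything falls off the work surface, if the arm or the gripper's body presses on something with over 40 N, if the wrist force passes 120 N, or if a joint passes its speed limit or range.

### The arm

A 6-joint arm with a two-finger parallel gripper is mounted at the origin on the work surface. World frame = base frame: x ahead of the robot, y to its left, z up, the work surface at z = 0. Lengths are in m, angles in rad, forces in N, time in s.
With the tool pointing down it reaches from about 0.35 to 0.875 m from the base axis. Payload 4.2 kg.
Tool frame: the origin (TCP) lies midway between the tips of the shut fingers; the grasp point (between the pads) lies 19 mm behind it; z points along the fingers, y is the direction in which the jaws open and shut (so a half turn about z gives the same grasp; the last joint's range is limited). The gripper opens to 87 mm and grips with 3 to 60 N. Pads are 19 mm wide; open, the fingers measure 117 mm over their backs; the gripper's body (75 mm by 190 mm) begins 51 mm behind the grasp point.
Start: joints at [1.572, 0.385, 0.008, 0, -1.194, -0.259], TCP at [0.159, 0.604, 0.223] pointing down, gripper open.
Joint ranges: [-3.14, 3.14], [-1.21, 2.06], [-1.07, 1.41], [-3.16, 2.05], [-2.99, -0.16], [-3.1, 3.1]. Speed limits (rad/s): [2.79, 2.79, 3.14, 3.14, 3.14, 3.14].

### API

Orientations are given as a 3x3 rotation matrix whose columns are the frame's x, y, z axes.
In Python, from station import r gives the robot as it stands.
- The arm moves only by the shell command python3 -m jog 'ROWS' [FORCE]. ROWS is a JSON object of lists of equal length, an entry for each row: "xyz": the shift along the world's x, y, z in cm, a list of three; "delta_rot": the turn, a rotation vector about the world's x, y, z in degrees, a list of three; "claw": the opening, from 0 (shut) to 1 (fully open). In form: {"xyz": [[dx, dy, dz], ...], "delta_rot": [[rx, ry, rz], ...], "claw": [claw, ...]}. A call has 1 to 8 rows; each row is the pose to reach, as a shift and turn from the pose commanded when the call began; what a row does not reach only later rows make up. A row lasts 1/10 s, in which the tool goes at most 50 mm and 8.59 degrees, less where a joint would pass 70% of its speed; a pose out of reach is approached as far as the arm can. A call with a gripper value outside its range is refused whole. The fingers move at their own pace and stop on an object; FORCE is the grip in N (left out, the last holds). Time passes only in rows, so rows that repeat a pose let the fingers close. It gives the time, the measured TCP pose, the force and the opening at its end, in the units of the state.
- r.get_state(): the state, without advancing time (a new reading comes with each control period).
- r.snapshot(name): name is "scene" or "top" or "wrist"; returns (picture, depth): 400x640x3 uint8, red, green, blue; 400x640 float32, m along the optical axis (not along the pixel's ray), 0 where there is no reading.
- r.camera_params(name): a dict with "vfov" (degrees; the focal length in pixels is half the picture's height over the tangent of half this angle, whatever the lens; pixels are square), "cx", "cy" (the principal point, pixels), "view" (4x4, takes a point from world to camera coordinates); the wrist camera has in their place "T_tool_cam" (4x4, takes a point from camera to tool coordinates, whose origin is the TCP and whose axes are the flange's). Camera axes: x right, y up, looking along -z (the intrinsics and any distortion apply to the point x, -y, -z); pixel columns grow to the right and rows downward; lengths in m; the calibration is good to about 2 mm. A picture is of the moment at which its call begins: read the wrist's pose just before it. camera_params takes no time and is no camera call.
- r.job_done(): hands the job in, once; it reports no verdict.
The state is a dict: "t": time; "q": joint angles; "joint_velocities": joint speeds; "joint_torque": joint torques, N m; "position": TCP position; "tcp_rot": TCP orientation; "contact_force": force on the tool from outside, world axes, zero at the start; "ft_torque": the same for the moment, N m; "finger_gap": finger opening in m.
Only numpy, scipy, OpenCV 4.12 (cv2) and the standard library are available. Lean on these libraries where they do the work, as an engineer would, in place of code of your own. Each camera call takes 0.05 s, during which the arm holds its last target.

## Working session

There is one attempt and no reset: what is moved stays moved. The work goes in short steps, Python scripts to look and compute and a shell command to move; the robot and the scene stay as the last step left them, time stands still between calls to the robot, and variables do not carry over. Pictures are saved under pics/ and viewed, and the job is handed in when it is done.

```bash
mkdir -p pics; ls; python3 - <<'E'
from station import r
import cv2,json
s=r.get_state(); print(s)
for n in ("scene","top"):
    p,d=r.snapshot(n); cv2.imwrite(f"pics/{n}0.png",p[:,:,::-1]); import numpy as np; np.save(f"{n}0.npy",d)
    print(n,r.camera_params(n))
print(r.camera_params("wrist"))
E
```

```text
pics
{'t': 0.0, 'q': array([ 1.57157986e+00,  3.85600613e-01,  6.64330437e-03, -4.86367320e-04,
       -1.19401065e+00, -2.58615708e-01]), 'joint_velocities': array([-0.00046753, -0.00049703,  0.00069352,  0.00082031, -0.00044903,
       -0.00134871]), 'joint_torque': array([ 1.70469439e-04, -3.90667892e+01,  1.87401706e+01,  4.21974108e+00,
        1.09304750e-02, -2.01899938e-04]), 'position': array([0.15918836, 0.60377208, 0.22144173]), 'tcp_rot': array([[ 9.66899268e-01, -2.55157996e-01, -4.50548012e-04],
       [-2.55158366e-01, -9.66896836e-01, -2.17193915e-03],
       [ 1.18554193e-04,  2.21500747e-03, -9.99997540e-01]]), 'contact_force': array([-0.18178186, -1.05362788,  0.62493612]), 'ft_torque': array([-0.01417992, -0.02910753,  0.0350917 ]), 'finger_gap': 0.08725154097469798}
scene {'vfov': 47.69820448328434, 'cx': 321.4218594813977, 'cy': 201.1005994338181, 'view': array([[-7.41214330e-01,  6.71267266e-01, -1.25508112e-03,
         4.00853248e-01],
       [-5.67488656e-01, -6.25620956e-01,  5.35308364e-01,
         2.31199582e-01],
       [ 3.58549777e-01,  3.97490475e-01
[... 203 characters left out ...]
41221554543, 'view': array([[-0.03364113, -0.99943272, -0.00158702,  0.01090333],
       [ 0.97680072, -0.03321527,  0.21155874, -0.53413401],
       [-0.21149144,  0.00556687,  0.977364  , -1.22968022],
       [ 0.        ,  0.        ,  0.        ,  1.        ]])}
{'vfov': 66.0780720019527, 'cx': 318.9867258009285, 'cy': 202.48465091203866, 'T_tool_cam': array([[ 7.02152001e-04,  9.67144712e-01,  2.54225516e-01,
         6.91809699e-02],
       [ 9.99998972e-01, -3.61258160e-04, -1.38759620e-03,
        -1.40468948e-03],
       [-1.25016528e-03,  2.54226229e-01, -9.67143971e-01,
        -1.62826346e-01],
       [ 0.00000000e+00,  0.00000000e+00,  0.00000000e+00,
         1.00000000e+00]])}
```

View pics/scene0.png

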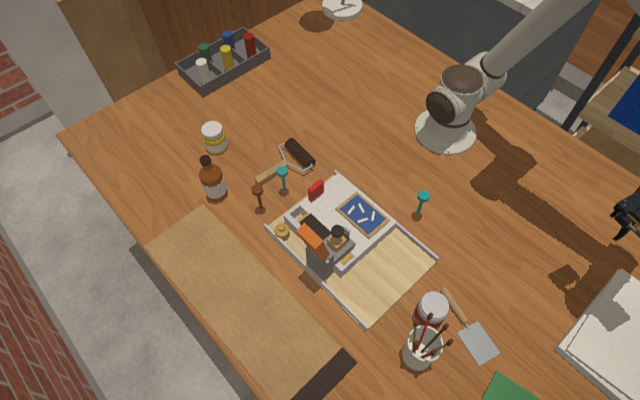

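View pics/top0.png

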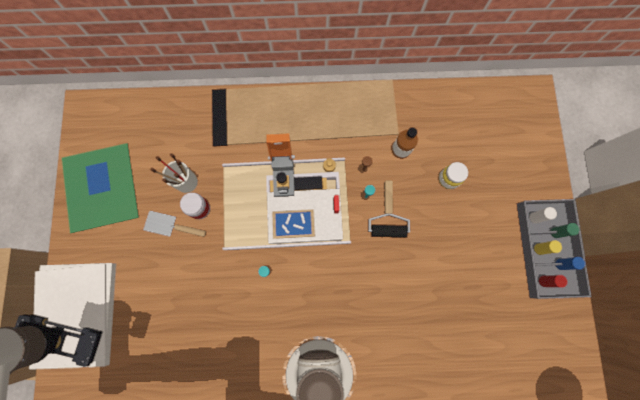

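The scene shows the jig centred near (350,250), and the top view near (286,203). The orange cover is at (279,147) top, the red handle at (337,204) top and the black-headed pin at (282,180) top. Brown (367,163) and turquoise (370,190), (264,271) look-alikes stand outside the jig. Next I enlarge the jig.

```bash
python3 - <<'E'
import cv2
a=cv2.imread("pics/top0.png")[125:255,215:415]; cv2.imwrite("pics/topc.png",cv2.resize(a,None,fx=4,fy=4,interpolation=cv2.INTER_CUBIC))
a=cv2.imread("pics/scene0.png")[160:330,250:450]; cv2.imwrite("pics/scenec.png",cv2.resize(a,None,fx=3.5,fy=3.5,interpolation=cv2.INTER_CUBIC))
E
```

```text
(no output)
```

View pics/topc.png

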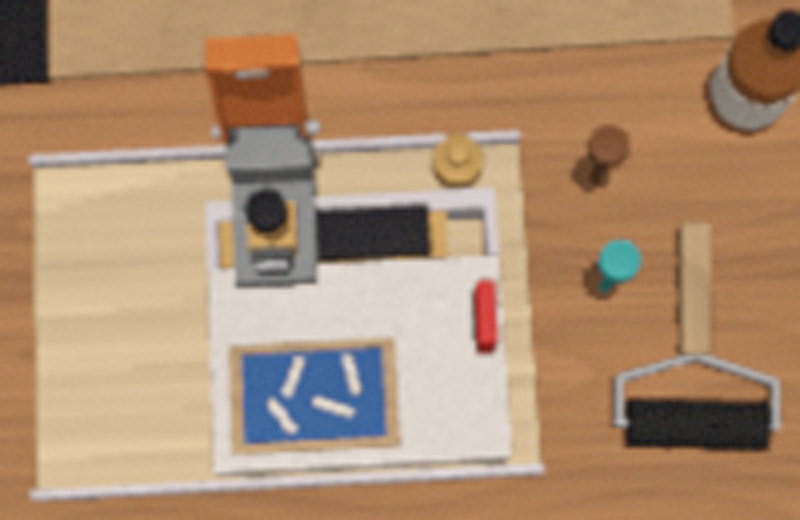

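View pics/scenec.png

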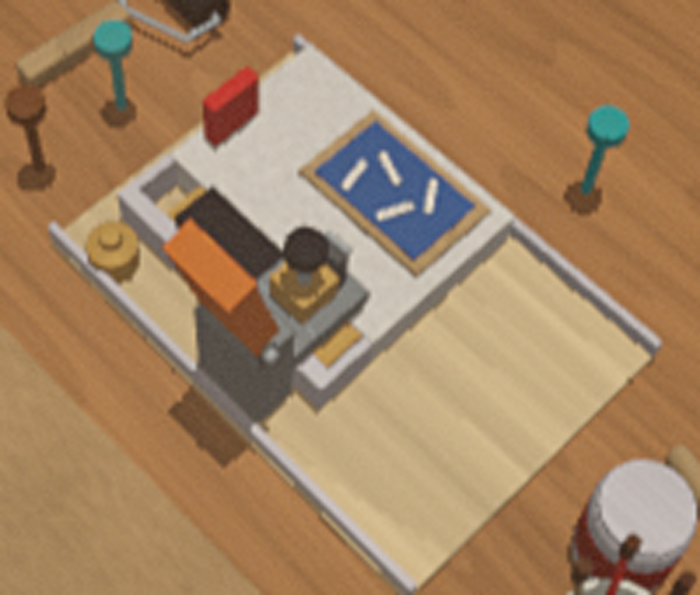

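```bash
cat > h.py <<'E'
import numpy as np
from station import r
def ray(n,u,v,P=None,Rt=None,pt=None):
    P=P or r.camera_params(n); f=200/np.tan(np.radians(P['vfov']/2))
    d=np.array([(u-P['cx'])/f,-(v-P['cy'])/f,-1.])
    if 'view' in P: T=np.linalg.inv(P['view'])
    else:
        W=np.eye(4);W[:3,:3]=Rt;W[:3,3]=pt; T=W@P['T_tool_cam']
    return T[:3,3],T[:3,:3]@d
def atz(n,u,v,z,**k):
    o,d=ray(n,u,v,**k); return o+d*(z-o[2])/d[2]
def proj(n,X,Rt=None,pt=None):
    P=r.camera_params(n); f=200/np.tan(np.radians(P['vfov']/2))
    if 'view' in P: T=P['view']
    else:
        W=np.eye(4);W[:3,:3]=Rt;W[:3,3]=pt; T=np.linalg.inv(W@P['T_tool_cam'])
    c=T@np.append(X,1); return P['cx']+f*c[0]/-c[2],P['cy']-f*c[1]/-c[2]
E
python3 - <<'E'
from h import *
np.set_printoptions(precision=4,suppress=True)
t=lambda x,y:(215+x/4,125+y/4)
s=lambda x,y:(250+x/3.5,160+y/3.5)
D={n:np.load(n+"0.npy") for n in("top","scene")}
print(ray("top",0,0)[0],ray("scene",0,0)[0])
for nm,n,p,z in [("pin","top",t(267,209),.155),("pin","scene",s(306,247),.155),("handle","top",t(485,315),.105),("handleU","top",t(486,282),.105),("handleD","top",t(486,350),.105),
 ("c1","top",t(35,160),.01),("c2","top",t(519,137),.01),("c3","top",t(540,470),.01),("c4","top",t(37,494),.01),("bedLL","top",t(215,462),.05),("bedLR","top",t(510,456),.05),("bedUL","top",t(208,204),.05),("bedUR","top",t(494,190),.05),("post","top",t(273,262),.118),
 ("guardR","top",t(428,235),.06),("handle_s","scene",s(231,90),.105)]:
    o,d=ray(n,*p); zz=D[n][int(round(p[1])),int(round(p[0]))]; print(nm,np.round(p,1),atz(n,*p,z),"depth:",o+d*zz)
E
```

```text
[0.262  0.     1.3149] [0.9604 0.4654 1.1302]
pin [281.8 177.2] [0.5715 0.0885 0.155 ] depth: [0.5714 0.0884 0.1555]
pin [337.4 230.6] [0.5748 0.0962 0.155 ] depth: [0.5739 0.0954 0.1528]
handle [336.2 203.8] [ 0.4973 -0.0695  0.105 ] depth: [ 0.498  -0.0697  0.1013]
handleU [336.5 195.5] [ 0.5225 -0.0713  0.105 ] depth: [ 0.5232 -0.0715  0.1016]
handleD [336.5 212.5] [ 0.4707 -0.069   0.105 ] depth: [ 0.476  -0.0708  0.0745]
c1 [223.8 165. ] [0.6584 0.29   0.01  ] depth: [0.6535 0.2864 0.0264]
c2 [344.8 159.2] [ 0.6646 -0.1097  0.01  ] depth: [ 0.6686 -0.1108 -0.003 ]
c3 [350.  242.5] [ 0.3894 -0.1129  0.01  ] depth: [ 0.3877 -0.1113  0.028 ]
c4 [224.2 248.5] [0.384  0.2848 0.01  ] depth: [0.3826 0.2816 0.0247]
bedLL [268.8 240.5] [0.4001 0.1397 0.05  ] depth: [0.4002 0.1398 0.0491]
bedLR [342.5 239. ] [ 0.397  -0.0869  0.05  ] depth: [ 0.3984 -0.0878  0.0369]
bedUL [267. 176.] [0.6052 0.1433 0.05  ] depth: [0.6067 0.1439 0.0444]
bedUR [338.5 172.5] [ 0.609  -0.0843  0.05  ] depth: [ 0.6086 -0.0842  0.0515]
post [283.2 190.5] [0.5404 0.0875 0.118 ] depth: [0.5396 0.0873 0.1211]
guardR [322.  183.8] [ 0.5715 -0.0302  0.06  ] depth: [ 0.5696 -0.03    0.0674]
handle_s [316.  185.7] [ 0.5027 -0.064   0.105 ] depth: [ 0.5018 -0.065   0.103 ]
```

```bash
python3 -m jog '{"xyz":[[1.3,-3,0.6],[2.6,-6,1.2],[3.9,-9,1.8],[5.2,-12,2.4],[6.5,-15,3],[7.8,-18,3.6],[9.1,-21,4.2],[10.4,-24,4.8]],"delta_rot":[[0,0,-8],[0,0,-16],[0,0,-24],[0,0,-32],[0,0,-40],[0,0,-48],[0,0,-56],[0,0,-64]],"claw":[0,0,0,0,0,0,0,0]}' 20
python3 -m jog '{"xyz":[[1.3,-3,0.2],[2.6,-6,0.4],[3.9,-9,0.6],[5.2,-12,0.8],[6.5,-15,1],[7.8,-18,1.2],[9.1,-21,1.4],[10.4,-24,1.6]],"delta_rot":[[0,0,-8],[0,0,-16],[0,0,-24],[0,0,-32],[0,0,-40],[0,0,-48],[0,0,-56],[0,0,-64]],"claw":[0,0,0,0,0,0,0,0]}'
python3 -m jog '{"xyz":[[1,-2.5,0.2],[2,-5,0.4],[3,-7.5,0.6],[4,-10,0.8],[5,-12.5,1],[5,-12.5,1],[5,-12.5,1]],"delta_rot":[[0,0,-8],[0,0,-16],[0,0,-24],[0,0,-32],[0,0,-36.3],[0,0,-36.3],[0,0,-36.3]],"claw":[0,0,0,0,0,0,0]}'
python3 - <<'E'
from h import *
import cv2
s=r.get_state(); p,d=r.snapshot("wrist"); np.savez("w1.npz",d=d,R=s['tcp_rot'],p=s['position']); cv2.imwrite("pics/w1.png",p[:,:,::-1])
print(s)
E
```

```text
t: 0.9
position: [0.2635, 0.3627, 0.2704]
tcp_rot: [[0.189, -0.982, -0.0], [-0.982, -0.189, -0.001], [0.001, 0.001, -1.0]]
contact_force: [0.1, 0.8, 0.2]
finger_gap: 0.0309
t: 1.7
position: [0.3673, 0.1229, 0.2865]
tcp_rot: [[-0.8, -0.601, -0.0], [-0.601, 0.8, 0.0], [0.0, 0.0, -1.0]]
contact_force: [1.1, -0.3, 0.5]
finger_gap: 0.0002
t: 2.4
position: [0.417, -0.001, 0.2961]
tcp_rot: [[-1.0, -0.015, -0.001], [-0.015, 1.0, 0.0], [0.001, 0.0, -1.0]]
contact_force: [0.5, -0.5, 0.1]
finger_gap: 0.0004
{'t': 2.4, 'q': array([ 3.90467304e-01, -3.19215369e-02, -3.26803666e-01, -4.58975050e-04,
       -1.27685301e+00, -1.94584374e+00]), 'joint_velocities': array([ 0.02870206, -0.00900962, -0.00586426,  0.00015207,  0.00141339,
        0.00031826]), 'joint_torque': array([-4.94288877e-01, -1.73153508e+01,  1.93433601e+01,  4.32767764e+00,
       -8.26279214e-02, -8.71195534e-04]), 'position': array([ 0.41702943, -0.00101151,  0.2960937 ]), 'tcp_rot': array([[-9.99882625e-01, -1.52860824e-02, -1.03532371e-03],
       [-1.52861412e-02,  9.99883159e-01,  4.89045169e-05],
       [ 1.03445519e-03,  6.47248811e-05, -9.99999463e-01]]), 'contact_force': array([ 0.47710747, -0.53889896,  0.09540232]), 'ft_torque': array([ 0.06006277, -0.15332757,  0.00034593]), 'finger_gap': 0.00035661239802290567}
```

View pics/w1.png

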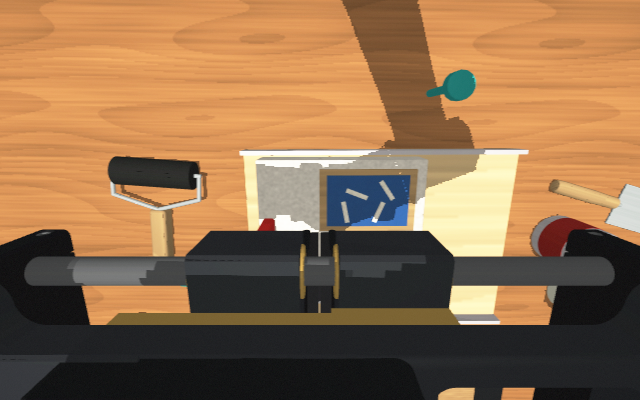

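The wrist view has the gripper covering the middle, with the handle's end just visible at (267,225). The base's front rail ends are at (241,152) and (527,152), which gives a check of the top camera.

```bash
python3 - <<'E'
from h import *
import cv2
np.set_printoptions(precision=4,suppress=True)
w=np.load("w1.npz"); k=dict(Rt=w['R'],pt=w['p'])
for p,z in [((241,152),.02),((527,152),.02),((256,161),.05),((428,161),.05),((267,221),.105),((459,84),.1),((343,318),.0)]:
    o,d=ray("wrist",*p,**k); print(p,atz("wrist",*p,z,**k),"depth",o+d*w['d'][p[1],p[0]])
t=lambda x,y:(215+x/4,125+y/4)
print(atz("top",*t(540,470),.02),atz("top",*t(35,495),.02))
D=np.load("top0.npy")
for p in [(278,137),(278,141),(264,271),(370,190),(367,161),(404,140),(329,165),(283,160),(283,165)]:
    o,d=ray("top",*p); print(p,o+d*D[p[1],p[0]])
a=cv2.imread("pics/w1.png")[140:240,220:540]; cv2.imwrite("pics/w1c.png",cv2.resize(a,None,fx=2.5,fy=2.5))
E
```

```text
(241, 152) [ 0.3911 -0.1109  0.02  ] depth [ 0.3902 -0.1087  0.0287]
(527, 152) [0.3846 0.2935 0.02  ] depth [0.3839 0.2881 0.028 ]
(256, 161) [ 0.3997 -0.084   0.05  ] depth [ 0.3999 -0.0843  0.0485]
(428, 161) [0.396  0.1443 0.05  ] depth [0.4007 0.1584 0.0101]
(267, 221) [ 0.465  -0.0621  0.105 ] depth [ 0.4777 -0.0688  0.0666]
(459, 84) [0.3055 0.1516 0.1   ] depth [0.306  0.1499 0.104 ]
(343, 318) [0.6721 0.045  0.    ] depth [0.3934 0.0057 0.3946]
[ 0.3885 -0.112   0.02  ] [0.3823 0.2842 0.02  ]
(278, 137) [0.665  0.0907 0.237 ]
(278, 141) [0.6514 0.0904 0.2422]
(264, 271) [0.3063 0.1482 0.1055]
(370, 190) [ 0.5371 -0.1737  0.1006]
(367, 161) [ 0.6273 -0.1695  0.1053]
(404, 140) [ 0.6867 -0.2851  0.1175]
(329, 165) [ 0.6352 -0.0551  0.0488]
(283, 160) [0.6349 0.0865 0.1193]
(283, 165) [0.6194 0.0869 0.1185]
```

View pics/w1c.png

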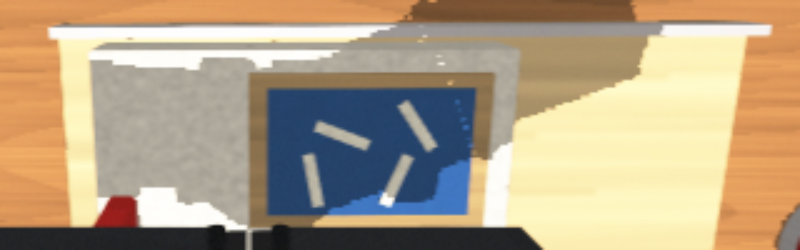

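```bash
python3 -m jog '{"xyz":[[2,-3,-2],[4,-6,-4],[6,-9,-7],[8,-11.5,-11],[8,-11.5,-15],[8,-11.5,-19],[8,-11.5,-22.6],[8,-11.5,-22.6]],"delta_rot":[[0,0,0],[0,0,0],[0,0,0],[0,0,0],[0,0,0],[0,0,0],[0,0,0],[0,0,0]],"claw":[0,0,0,0,0,0,0,0]}'
python3 - <<'E'
from h import *
import cv2
s=r.get_state(); print(s['position'],s['contact_force'])
p,d=r.snapshot("top"); a=p[125:255,215:415,::-1]; cv2.imwrite("pics/t2.png",cv2.resize(a,None,fx=4,fy=4,interpolation=cv2.INTER_CUBIC))
p,d=r.snapshot("scene"); a=p[130:330,220:460,::-1]; cv2.imwrite("pics/s2.png",cv2.resize(a,None,fx=3,fy=3,interpolation=cv2.INTER_CUBIC))
E
```

```text
t: 3.25
position: [0.4933, -0.1148, 0.0661]
tcp_rot: [[-1.0, -0.017, -0.012], [-0.017, 1.0, 0.0], [0.012, 0.0, -1.0]]
contact_force: [-0.4, 0.4, 0.8]
finger_gap: 0.0006
[ 0.49327401 -0.11476668  0.06609273] [-0.41834509  0.39885835  0.76551189]
```

View pics/s2.png

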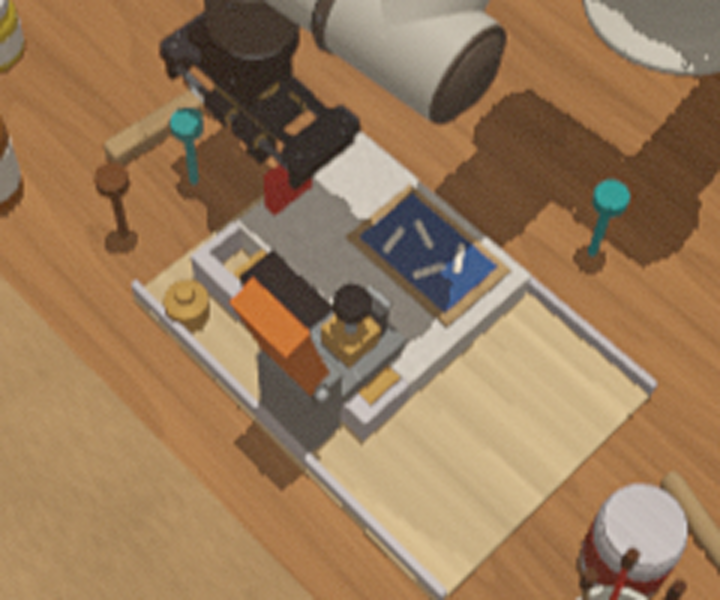

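```bash
python3 -m jog '{"xyz":[[0,0.4,0],[0,0.8,0],[0,1.2,0],[0,1.6,0],[0,1.9,0],[0,2.1,0],[0,2.3,0],[0,2.5,0]],"delta_rot":[[0,0,0],[0,0,0],[0,0,0],[0,0,0],[0,0,0],[0,0,0],[0,0,0],[0,0,0]],"claw":[0,0,0,0,0,0,0,0]}'
python3 -m jog '{"xyz":[[0,0.2,0],[0,0.4,0],[0,0.6,0],[0,0.8,0],[0,1,0],[0,1.2,0],[0,1.4,0],[0,1.6,0]],"delta_rot":[[0,0,0],[0,0,0],[0,0,0],[0,0,0],[0,0,0],[0,0,0],[0,0,0],[0,0,0]],"claw":[0,0,0,0,0,0,0,0]}'
```

```text
t: 4.15
position: [0.4973, -0.0906, 0.0705]
tcp_rot: [[-1.0, -0.016, -0.0], [-0.016, 1.0, -0.0], [0.0, -0.0, -1.0]]
contact_force: [0.3, 0.0, -1.0]
finger_gap: 0.0005
t: 4.95
position: [0.497, -0.0745, 0.0705]
tcp_rot: [[-1.0, -0.016, -0.001], [-0.016, 1.0, -0.0], [0.001, -0.0, -1.0]]
contact_force: [0.3, -4.9, -0.0]
finger_gap: 0.0006
```

```bash
for i in 1; do python3 -m jog '{"xyz":[[0,0.15,0],[0,0.3,0],[0,0.45,0],[0,0.6,0],[0,0.75,0],[0,0.9,0],[0,1.05,0],[0,1.2,0]],"delta_rot":[[0,0,0],[0,0,0],[0,0,0],[0,0,0],[0,0,0],[0,0,0],[0,0,0],[0,0,0]],"claw":[0,0,0,0,0,0,0,0]}'
python3 -m jog '{"xyz":[[0,0.15,0],[0,0.3,0],[0,0.45,0],[0,0.6,0],[0,0.75,0],[0,0.9,0],[0,1.05,0],[0,1.2,0]],"delta_rot":[[0,0,0],[0,0,0],[0,0,0],[0,0,0],[0,0,0],[0,0,0],[0,0,0],[0,0,0]],"claw":[0,0,0,0,0,0,0,0]}' ; done
```

```text
t: 5.75
position: [0.4968, -0.0626, 0.0704]
tcp_rot: [[-1.0, -0.016, -0.001], [-0.016, 1.0, -0.0], [0.001, -0.0, -1.0]]
contact_force: [-2.4, -3.6, 0.7]
finger_gap: 0.0007
t: 6.55
position: [0.4966, -0.0507, 0.0704]
tcp_rot: [[-1.0, -0.016, -0.001], [-0.016, 1.0, -0.0], [0.001, -0.0, -1.0]]
contact_force: [-2.4, -4.5, 1.4]
finger_gap: 0.0006
```

```bash
python3 -m jog '{"xyz":[[0,0.15,0],[0,0.3,0],[0,0.45,0],[0,0.6,0],[0,0.75,0],[0,0.9,0],[0,1.05,0],[0,1.2,0]],"delta_rot":[[0,0,0],[0,0,0],[0,0,0],[0,0,0],[0,0,0],[0,0,0],[0,0,0],[0,0,0]],"claw":[0,0,0,0,0,0,0,0]}'
```

```text
t: 7.35
position: [0.4964, -0.0387, 0.0704]
tcp_rot: [[-1.0, -0.016, -0.002], [-0.016, 1.0, -0.0], [0.002, -0.0, -1.0]]
contact_force: [-2.6, -4.4, 1.4]
finger_gap: 0.0004
```

```bash
python3 -m jog '{"xyz":[[0,0.15,0],[0,0.3,0],[0,0.45,0],[0,0.6,0],[0,0.75,0],[0,0.9,0]],"delta_rot":[[0,0,0],[0,0,0],[0,0,0],[0,0,0],[0,0,0],[0,0,0]],"claw":[0,0,0,0,0,0]}'
```

```text
t: 7.95
position: [0.4963, -0.0296, 0.0704]
tcp_rot: [[-1.0, -0.016, -0.002], [-0.016, 1.0, -0.0], [0.002, -0.0, -1.0]]
contact_force: [-2.1, -3.5, 1.0]
finger_gap: 0.0004
```

```bash
python3 -m jog '{"xyz":[[0,0.15,0],[0,0.3,0],[0,0.45,0],[0,0.6,0],[0,0.75,0],[0,0.9,0]],"delta_rot":[[0,0,0],[0,0,0],[0,0,0],[0,0,0],[0,0,0],[0,0,0]],"claw":[0,0,0,0,0,0]}'
```

```text
t: 8.55
position: [0.4972, -0.0207, 0.0705]
tcp_rot: [[-1.0, -0.016, -0.0], [-0.016, 1.0, -0.0], [0.0, -0.0, -1.0]]
contact_force: [-1.9, -6.6, -0.4]
finger_gap: 0.0007
```

```bash
python3 - <<'E'
from h import *
import cv2
p,d=r.snapshot("scene"); a=p[160:320,260:440,::-1]; cv2.imwrite("pics/s3.png",cv2.resize(a,None,fx=4,fy=3.7,interpolation=cv2.INTER_CUBIC))
p,d=r.snapshot("top"); np.set_printoptions(precision=4,suppress=True)
for u,v in [(281,177),(282,178),(282,179)]:
    o,dd=ray("top",u,v); print(o+dd*d[v,u])
a=p[125:255,215:415,::-1]; cv2.imwrite("pics/t3.png",cv2.resize(a,None,fx=4,fy=4,interpolation=cv2.INTER_CUBIC))
E
```

```text
[0.5763 0.0918 0.1403]
[0.5044 0.0693 0.3998]
[0.5011 0.069  0.4033]
```

View pics/s3.png

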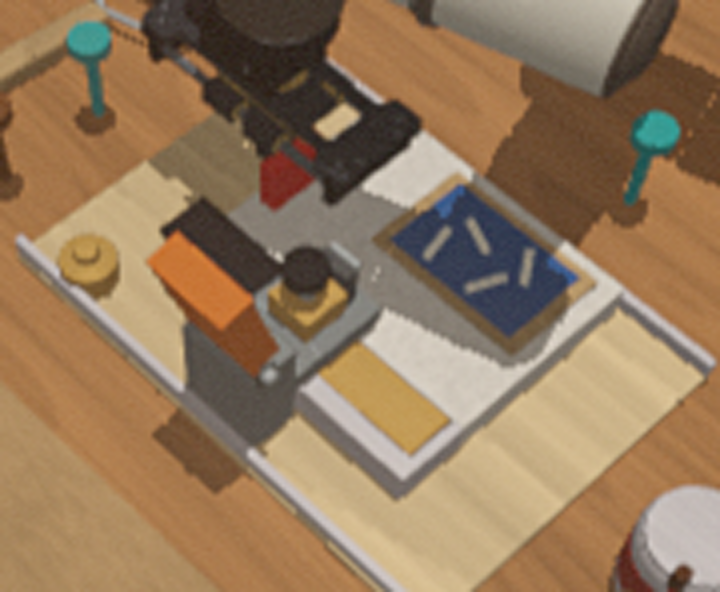

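The bed is stopped: the force has risen to 6.6 N, and depth puts the head top at about 0.140 m, against 0.143 expected once the pin has dropped. In the scene crop the head (305,270) now sits low above the brass collar. I back off, then press the pin.

```bash
python3 -m jog '{"xyz":[[0,-0.8,0],[0,-1.5,1],[0,-1.5,5],[0,-1.5,9],[0,-1.5,13]],"delta_rot":[[0,0,0],[0,0,0],[0,0,0],[0,0,0],[0,0,0]],"claw":[0,0,0,0,0]}'
python3 -m jog '{"xyz":[[2,3.5,0],[4,7,0],[6,10,0],[7.7,12.6,-0.5],[7.7,12.6,-2],[7.7,12.6,-3.5],[7.7,12.6,-3.5]],"delta_rot":[[0,0,0],[0,0,0],[0,0,0],[0,0,0],[0,0,0],[0,0,0],[0,0,0]],"claw":[0,0,0,0,0,0,0]}'
python3 - <<'E'
from h import *
import cv2
p,d=r.snapshot("scene"); a=p[160:320,260:440,::-1]; cv2.imwrite("pics/s4.png",cv2.resize(a,None,fx=4,fy=3.7,interpolation=cv2.INTER_CUBIC))
print(r.get_state()['contact_force'])
E
```

```text
t: 9.15
position: [0.4983, -0.0357, 0.2034]
tcp_rot: [[-1.0, -0.016, 0.003], [-0.016, 1.0, 0.001], [-0.003, 0.001, -1.0]]
contact_force: [-0.1, 0.6, -1.1]
finger_gap: 0.0003
t: 9.85
position: [0.5739, 0.0904, 0.1644]
tcp_rot: [[-1.0, -0.016, -0.002], [-0.016, 1.0, -0.0], [0.002, 0.0, -1.0]]
contact_force: [-0.3, -1.1, 0.1]
finger_gap: 0.0002
[-0.90263586 -0.69671113  0.70581391]
```

View pics/s4.png

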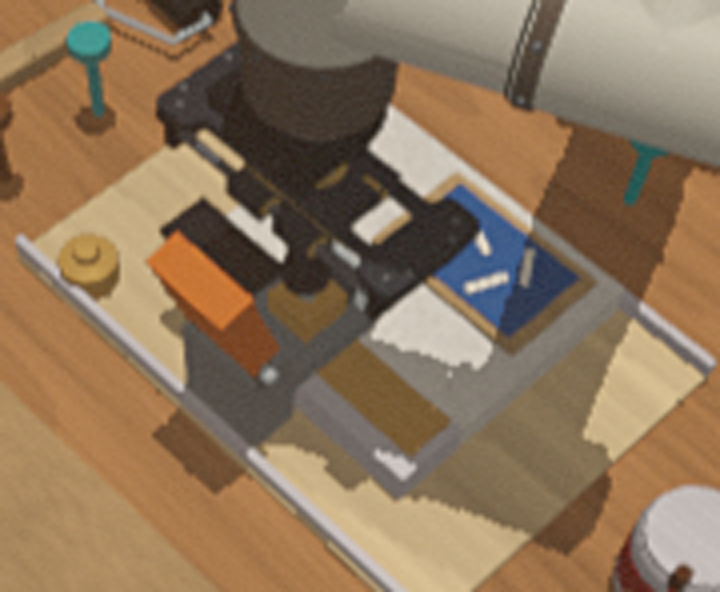

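The fingers at (310,255) stand over the pin head (305,270). The gripper body is clear of the cover, so I press.

```bash
python3 -m jog '{"xyz":[[0,0,-0.6],[0,0,-1.2],[0,0,-1.7],[0,0,-2.1],[0,0,-2.5],[0,0,-2.8],[0,0,-2.8]],"delta_rot":[[0,0,0],[0,0,0],[0,0,0],[0,0,0],[0,0,0],[0,0,0],[0,0,0]],"claw":[0,0,0,0,0,0,0]}'
```

```text
t: 10.6
position: [0.5757, 0.0909, 0.1402]
tcp_rot: [[-1.0, -0.017, 0.004], [-0.017, 1.0, 0.001], [-0.004, 0.001, -1.0]]
contact_force: [-2.7, 0.8, 9.9]
finger_gap: 0.0006
```

```bash
python3 -m jog '{"xyz":[[0,0,-0.3],[0,0,-0.6],[0,0,-0.9],[0,0,-1.2],[0,0,-1.5],[0,0,-1.7],[0,0,-1.7]],"delta_rot":[[0,0,0],[0,0,0],[0,0,0],[0,0,0],[0,0,0],[0,0,0],[0,0,0]],"claw":[0,0,0,0,0,0,0]}'
```

```text
t: 11.3
position: [0.5758, 0.0919, 0.1247]
tcp_rot: [[-1.0, -0.018, 0.006], [-0.018, 1.0, 0.002], [-0.006, 0.002, -1.0]]
contact_force: [-6.6, 4.8, 16.2]
finger_gap: 0.0005
```

```bash
python3 -m jog '{"xyz":[[0,0,-0.2],[0,0,-0.4],[0,0,-0.6],[0,0,-0.6]],"delta_rot":[[0,0,0],[0,0,0],[0,0,0],[0,0,0]],"claw":[0,0,0,0]}'
```

```text
t: 11.7
position: [0.5759, 0.0923, 0.1216]
tcp_rot: [[-1.0, -0.019, 0.007], [-0.019, 1.0, 0.002], [-0.007, 0.002, -1.0]]
contact_force: [-11.2, 6.0, 30.4]
finger_gap: 0.0006
```

```bash
python3 -m jog '{"xyz":[[0,0,2],[0,0,6],[0,0,10],[0,0,14],[0,0,18],[-4,0,18],[-8,-3,18],[-12,-6,18]],"delta_rot":[[0,0,0],[0,0,0],[0,0,0],[0,0,0],[0,0,0],[0,0,0],[0,0,0],[0,0,0]],"claw":[0,0,0,0,0,0,0,0]}'
python3 - <<'E'
from h import *
import cv2
p,d=r.snapshot("scene"); np.save("s5.npy",d);cv2.imwrite("pics/s5f.png",p[:,:,::-1]);a=p[160:320,260:440,::-1]; cv2.imwrite("pics/s5.png",cv2.resize(a,None,fx=4,fy=3.7,interpolation=cv2.INTER_CUBIC))
p,d=r.snapshot("top");np.save("t5.npy",d); a=p[125:255,215:415,::-1]; cv2.imwrite("pics/t5.png",cv2.resize(a,None,fx=4,fy=4,interpolation=cv2.INTER_CUBIC))
E
```

```text
t: 12.5
position: [0.453, 0.0301, 0.2943]
tcp_rot: [[-1.0, -0.018, 0.0], [-0.018, 1.0, 0.0], [-0.0, 0.0, -1.0]]
contact_force: [0.7, -0.2, 0.1]
finger_gap: 0.0004
```

View pics/s5.png

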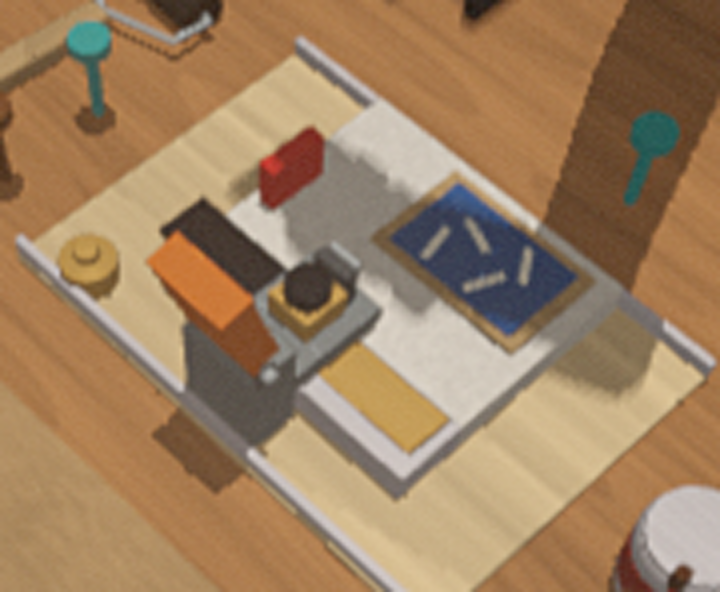

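View pics/t5.png

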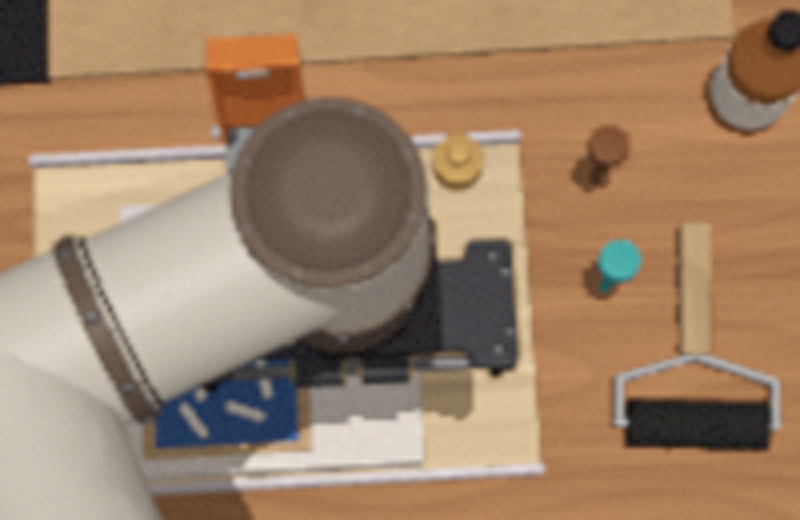

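The pin head (307,287 in the scene crop) sits right on the collar and the orange cover is still upright. Next I measure the cover's profile from depth.

```bash
python3 - <<'E'
from h import *
np.set_printoptions(precision=4,suppress=True)
D=np.load("top0.npy")
for v in range(131,163):
    o,d=ray("top",276,v); print(v,o+d*D[v,276])
D=np.load("s5.npy")
print("scene")
for u,v in [(300,228),(305,234),(310,238),(315,243),(303,224),(308,229),(314,235),(320,240),(322,252),(325,254),(318,248)]:
    o,d=ray("scene",u,v); print(u,v,o+d*D[v,u])
for u,v in [(336,237),(337,238)]:
    o,d=ray("scene",u,v); print('pin',o+d*D[v,u])
E
```

```text
131 [0.7715 0.1162 0.0096]
132 [0.7669 0.116  0.0123]
133 [0.7628 0.116  0.0136]
134 [0.6746 0.0963 0.2352]
135 [0.6703 0.096  0.2388]
136 [0.6676 0.0961 0.2382]
137 [0.6653 0.0963 0.2366]
138 [0.6614 0.096  0.2393]
139 [0.6585 0.0961 0.2392]
140 [0.6557 0.0962 0.239 ]
141 [0.6524 0.0961 0.24  ]
142 [0.6498 0.0962 0.2392]
143 [0.6499 0.097  0.231 ]
144 [0.6584 0.0999 0.1987]
145 [0.6588 0.1008 0.189 ]
146 [0.6567 0.1011 0.1863]
147 [0.6565 0.1019 0.1781]
148 [0.6546 0.1022 0.1751]
149 [0.6544 0.103  0.1667]
150 [0.6518 0.1032 0.1652]
151 [0.6498 0.1035 0.1621]
152 [0.6494 0.1043 0.1541]
153 [0.648  0.1048 0.1489]
154 [0.6474 0.1055 0.1412]
155 [0.6446 0.1056 0.1403]
156 [0.6492 0.1078 0.1164]
157 [0.6455 0.1077 0.118 ]
158 [0.6417 0.1076 0.1201]
159 [0.64   0.108  0.1153]
160 [0.6363 0.1079 0.117 ]
161 [0.6321 0.1077 0.1204]
162 [0.628  0.1074 0.1236]
scene
300 228 [0.6644 0.0648 0.2346]
305 234 [0.6662 0.0841 0.2349]
310 238 [0.6657 0.1006 0.2384]
315 243 [0.6661 0.1177 0.2395]
303 224 [0.6548 0.0645 0.2412]
308 229 [0.6552 0.082  0.242 ]
314 235 [0.6543 0.1012 0.239 ]
320 240 [0.653  0.1196 0.2395]
322 252 [0.6538 0.1271 0.1919]
325 254 [0.6434 0.1262 0.1654]
318 248 [0.6633 0.1242 0.2208]
pin [0.5773 0.095  0.1228]
pin [0.5754 0.0969 0.1177]
```

```bash
python3 -m jog '{"xyz":[[4,1,0],[8,2,0],[12,3,0],[16,4,0],[20,5,0],[24.7,6,0],[24.7,6,-3],[24.7,6,-6]],"delta_rot":[[0,0,0],[0,0,0],[0,0,0],[0,0,0],[0,0,0],[0,0,0],[0,0,0],[0,0,0]],"claw":[0,0,0,0,0,0,0,0]}'
python3 -m jog '{"xyz":[[0,0,-1.5],[0,0,-3],[0,0,-3]],"delta_rot":[[0,0,0],[0,0,0],[0,0,0]],"claw":[0,0,0]}'
python3 - <<'E'
from h import *
import cv2
p,d=r.snapshot("scene");a=p[140:320,240:440,::-1]; cv2.imwrite("pics/s6.png",cv2.resize(a,None,fx=3.3,fy=3.3,interpolation=cv2.INTER_CUBIC))
E
```

```text
t: 13.4
position: [0.7035, 0.0911, 0.2321]
tcp_rot: [[-1.0, -0.016, 0.001], [-0.016, 1.0, 0.0], [-0.001, 0.0, -1.0]]
contact_force: [-0.2, 0.9, -1.0]
finger_gap: 0.0003
t: 13.7
position: [0.7003, 0.0903, 0.201]
tcp_rot: [[-1.0, -0.016, -0.006], [-0.016, 1.0, -0.001], [0.006, -0.001, -1.0]]
contact_force: [-0.4, 0.1, -0.1]
finger_gap: 0.0006
```

View pics/s6.png

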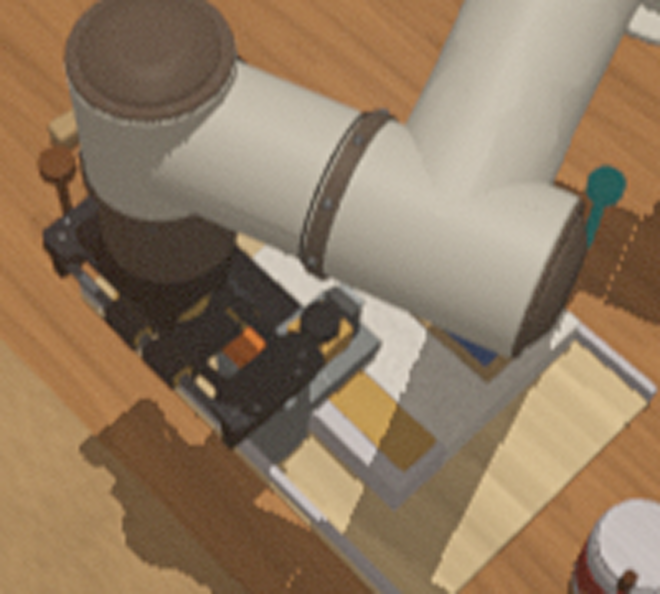

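```bash
python3 -m jog '{"xyz":[[-1,0,0],[-1.6,0,0],[-2.2,0,0],[-2.8,0,0],[-3.4,0,0],[-4,0,0]],"delta_rot":[[0,0,0],[0,0,0],[0,0,0],[0,0,0],[0,0,0],[0,0,0]],"claw":[0,0,0,0,0,0]}'
```

```text
t: 14.35
position: [0.6608, 0.0904, 0.205]
tcp_rot: [[-1.0, -0.016, 0.001], [-0.016, 1.0, 0.0], [-0.001, 0.0, -1.0]]
contact_force: [1.6, -0.1, 2.0]
finger_gap: 0.0006
```

```bash
python3 -m jog '{"xyz":[[-0.8,0,0],[-1.6,0,0],[-2.4,0,0],[-3.1,0,-0.1],[-3.8,0,-0.2],[-4.4,0,-0.4]],"delta_rot":[[0,0,0],[0,0,0],[0,0,0],[0,0,0],[0,0,0],[0,0,0]],"claw":[0,0,0,0,0,0]}'
```

```text
t: 14.95
position: [0.6167, 0.0903, 0.2005]
tcp_rot: [[-1.0, -0.016, -0.0], [-0.016, 1.0, 0.0], [0.0, 0.0, -1.0]]
contact_force: [1.0, 0.1, 0.5]
finger_gap: 0.0005
```

```bash
python3 - <<'E'
from h import *
import cv2
p,d=r.snapshot("scene");a=p[160:320,260:440,::-1]; cv2.imwrite("pics/s7.png",cv2.resize(a,None,fx=4,fy=3.7,interpolation=cv2.INTER_CUBIC))
E
```

```text
(no output)
```

View pics/s7.png

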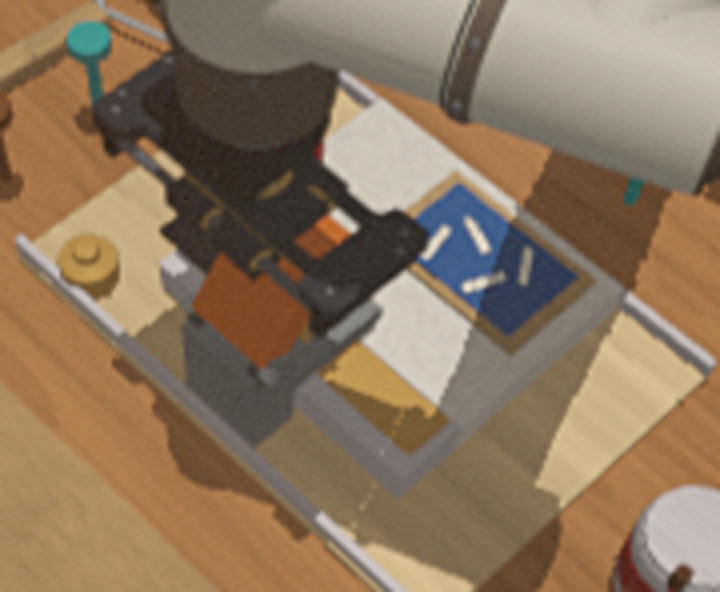

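The cover's outer face (250,310) now leans forward under the fingers, so it is following. I continue along the arc.

```bash
python3 -m jog '{"xyz":[[-0.6,0,-0.1],[-1.2,0,-0.35],[-1.8,0,-0.7],[-2.4,0,-1.1],[-3,0,-1.55],[-3.4,0,-1.9]],"delta_rot":[[0,0,0],[0,0,0],[0,0,0],[0,0,0],[0,0,0],[0,0,0]],"claw":[0,0,0,0,0,0]}'
python3 -m jog '{"xyz":[[-0.4,0,-0.5],[-0.8,0,-1],[-1.2,0,-1.5],[-1.6,0,-2],[-2,0,-2.5],[-2.4,0,-3]],"delta_rot":[[0,0,0],[0,0,0],[0,0,0],[0,0,0],[0,0,0],[0,0,0]],"claw":[0,0,0,0,0,0]}'
```

```text
t: 15.6
position: [0.5824, 0.0902, 0.181]
tcp_rot: [[-1.0, -0.016, -0.001], [-0.016, 1.0, -0.0], [0.001, -0.0, -1.0]]
contact_force: [0.7, -0.1, 0.3]
finger_gap: 0.0006
t: 16.2
position: [0.5589, 0.0903, 0.1511]
tcp_rot: [[-1.0, -0.016, -0.0], [-0.016, 1.0, -0.0], [0.0, -0.0, -1.0]]
contact_force: [0.2, 0.2, 0.5]
finger_gap: 0.0005
```

```bash
python3 -m jog '{"xyz":[[-0.5,0,-0.3],[-0.9,0,-0.6],[-1.3,0,-0.9],[-1.3,0,-1.2],[-1.3,0,-1.5],[-1.3,0,-1.5]],"delta_rot":[[0,0,0],[0,0,0],[0,0,0],[0,0,0],[0,0,0],[0,0,0]],"claw":[0,0,0,0,0,0]}'
```

```text
t: 16.8
position: [0.5467, 0.0904, 0.1373]
tcp_rot: [[-1.0, -0.017, 0.002], [-0.017, 1.0, 0.0], [-0.002, 0.0, -1.0]]
contact_force: [1.5, -1.4, 2.3]
finger_gap: 0.0005
```

```bash
python3 -m jog '{"xyz":[[0,0,-0.2],[0,0,-0.4],[0,0,-0.6],[0,0,-0.6]],"delta_rot":[[0,0,0],[0,0,0],[0,0,0],[0,0,0]],"claw":[0,0,0,0]}'
```

```text
t: 17.2
position: [0.5466, 0.0904, 0.1348]
tcp_rot: [[-1.0, -0.018, 0.002], [-0.018, 1.0, -0.001], [-0.002, -0.001, -1.0]]
contact_force: [-8.4, 1.2, 21.9]
finger_gap: 0.0007
```

```bash
python3 -m jog '{"xyz":[[0,0,-0.15],[0,0,-0.3],[0,0,-0.3]],"delta_rot":[[0,0,0],[0,0,0],[0,0,0]],"claw":[0,0,0]}'
python3 -m jog '{"xyz":[[0,0,2],[0,0,6],[0,0,10],[0,0,15],[-5,0,17],[-10,0,17],[-15,0,17],[-15,0,17]],"delta_rot":[[0,0,0],[0,0,0],[0,0,0],[0,0,0],[0,0,0],[0,0,0],[0,0,0],[0,0,0]],"claw":[0,0,0,0,0,0,0,0]}'
python3 - <<'E'
from h import *
import cv2
np.set_printoptions(precision=4,suppress=True)
p,d=r.snapshot("scene");cv2.imwrite("pics/s8f.png",p[:,:,::-1]);a=p[160:320,260:440,::-1]; cv2.imwrite("pics/s8.png",cv2.resize(a,None,fx=4,fy=3.7,interpolation=cv2.INTER_CUBIC))
np.save("s8.npy",d)
hs=cv2.cvtColor(p,cv2.COLOR_RGB2HSV); m=(hs[...,0]<14)&(hs[...,1]>190)&(hs[...,2]>150); m[:200]=0;m[270:]=0;m[:,:290]=0;m[:,370:]=0
v,u=np.where(m); X=[]
for a,b in zip(u,v):
    o,dd=ray("scene",a,b); X.append(o+dd*d[b,a])
X=np.array(X); print(len(X)); print(X.min(0),X.max(0),np.median(X,0))
k=X[:,2]>.12; A=np.c_[X[k,0],X[k,1],np.ones(k.sum())]; print("plane z:",np.linalg.lstsq(A,X[k,2],rcond=None)[0])
E
```

```text
t: 17.5
position: [0.5467, 0.0903, 0.1345]
tcp_rot: [[-1.0, -0.019, 0.003], [-0.019, 1.0, -0.001], [-0.003, -0.001, -1.0]]
contact_force: [-14.3, 0.9, 36.3]
finger_gap: 0.0004
t: 18.3
position: [0.3911, 0.089, 0.2971]
tcp_rot: [[-1.0, -0.018, -0.002], [-0.018, 1.0, 0.001], [0.002, 0.001, -1.0]]
contact_force: [0.6, 0.4, 0.3]
finger_gap: 0.0005
21
[ 0.4942 -0.0051  0.1013] [0.6333 0.1037 0.1352] [0.5307 0.0635 0.13  ]
plane z: [0.0269 0.0423 0.115 ]
```

View pics/s8.png

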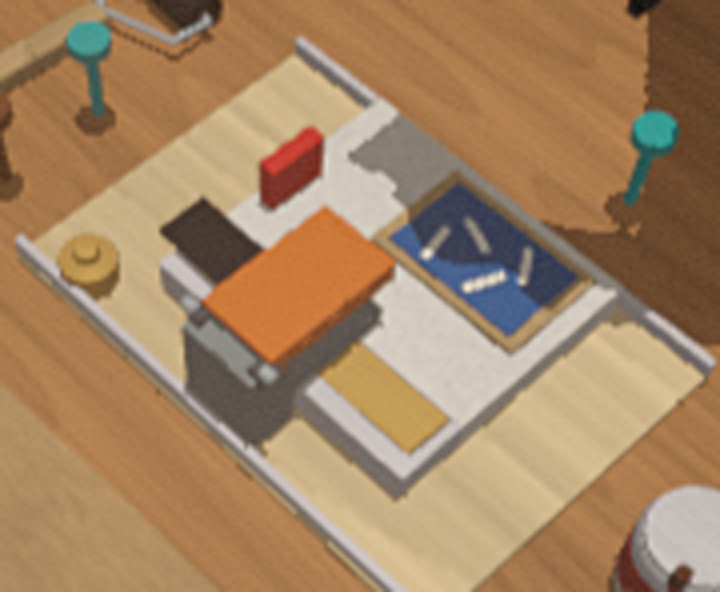

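View pics/s8f.png

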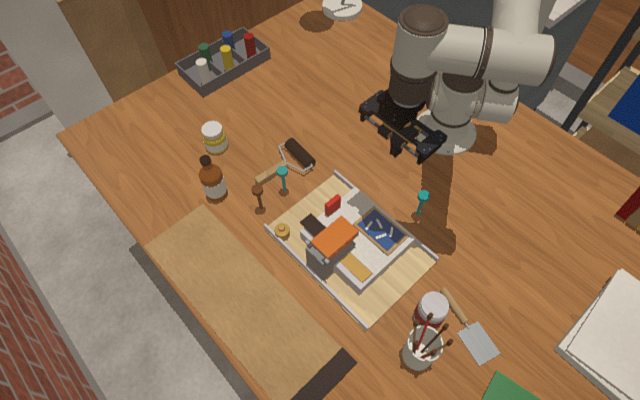

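The cover lies shut over the pin (crop corners about (205,295), (325,208), (395,262), (270,362)). Bystanders look unmoved. I run one flatness check on the cover face before handing in.

```bash
python3 - <<'E'
from h import *
import cv2
np.set_printoptions(precision=4,suppress=True)
d=np.load("s8.npy"); m=np.zeros((400,640),np.uint8)
q=np.array([[[260+x/4,160+y/3.7] for x,y in [(222,295),(325,220),(380,262),(272,345)]]]).astype(int); cv2.fillPoly(m,q,1)
v,u=np.where(m); X=np.array([ray("scene",a,b)[0]+ray("scene",a,b)[1]*d[b,a] for a,b in zip(u,v)])
A=np.c_[X[:,:2]-X[:,:2].mean(0),np.ones(len(X))]; print(len(X),X.mean(0),"slopes,z",np.linalg.lstsq(A,X[:,2],rcond=None)[0])
a=cv2.absdiff(cv2.imread("pics/scene0.png"),cv2.imread("pics/s8f.png"))
for n,(x,y) in dict(weight=(282,231),tin=(433,308),cup=(424,345),bottle=(211,178),jar=(213,137),brayer=(300,153),knife=(475,340),tq1=(283,180),tq2=(423,203),br=(258,197)).items(): print(n,a[y-12:y+12,x-12:x+12].mean().round(1))
E
```

```text
664 [0.582  0.0949 0.1368] slopes,z [0.4571 1.4775 0.1368]
weight 11.9
tin 5.5
cup 4.5
bottle 4.4
jar 5.1
brayer 3.9
knife 5.4
tq1 4.5
tq2 21.8
br 4.5
```

```bash
python3 - <<'E'
from h import *
import cv2
d=np.load("s8.npy"); m=np.zeros((400,640),np.uint8)
q=np.array([[[260+x/4,160+y/3.7] for x,y in [(228,295),(325,224),(372,262),(272,338)]]]).astype(int); cv2.fillPoly(m,q,1)
v,u=np.where(m); X=np.array([ray("scene",a,b)[0]+ray("scene",a,b)[1]*d[b,a] for a,b in zip(u,v)])
for lo in np.arange(.53,.65,.015):
    k=abs(X[:,0]-lo)<.0075; print(round(lo,3),k.sum(),np.median(X[k],0).round(4) if k.any() else '')
a,b=cv2.imread("pics/scene0.png")[215:250,265:300],cv2.imread("pics/s8f.png")[215:250,265:300]
cv2.imwrite("pics/wt.png",cv2.resize(np.hstack([a,b]),None,fx=8,fy=8))
E
```

```text
0.53 9 [0.5365 0.1022 0.1334]
0.545 89 [0.5451 0.0945 0.1337]
0.56 87 [0.56   0.0929 0.1343]
0.575 96 [0.5751 0.0939 0.1336]
0.59 93 [0.5901 0.0926 0.1341]
0.605 96 [0.6047 0.0937 0.1339]
0.62 66 [0.6172 0.0932 0.134 ]
0.635 0
```

View pics/wt.png

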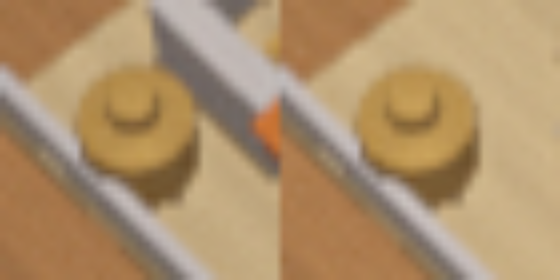

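The cover face is flat at z = 0.134 all along its length. In the before/after pair the weight sits in the same place at (135,120), with only the bed gone from beside it. I hand in.

```bash
python3 -c "
from station import r
print(r.job_done(), r.get_state()['t'])"
```

```text
the job is handed in; nothing more can be done
the job is handed in; nothing more can be done
```

The bed is locked: the pin is pressed home and the orange cover is shut over it. I handed the job in at about 18.4 s, with the arm clear of everything.

- **Bed:** I pushed it by the red handle at about 15 mm/s until the force rose to 6.6 N. The pin's head top then measured about 0.140 m, against 0.143 m expected once it had dropped.
- **Pin:** I pressed it until it stopped at 0.1216 m under 30 N; fully home is 0.121 m. Afterwards the picture showed the head sitting on the collar.
- **Cover:** I swung it over from behind and pressed the lip until it stopped at 0.1345 m under 36 N. After release its face measured flat at 0.1334–0.1343 m along its length (0.135 m is shut), so the catch is holding.
- **Bystanders:** the before/after pictures showed no movement. The brightness check flagged two spots. Near the weight it was the bed that had moved away. At the turquoise look-alike near the robot I put it down to the arm's shadow and did not check further.

**Checks that disagreed:**
- The scene camera read positions about 5–7 mm off the top camera. I used the top camera, which the wrist camera matched to within about 5 mm.
- My first plane fit of the cover gave nonsense slopes, probably from edge pixels. I replaced it with the medians quoted above.

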